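# Roll the gift tube label-up and start the sealer

### The arm

A 6-joint arm with a two-finger parallel gripper is mounted at the origin on the work surface. World frame = base frame: x ahead of the robot, y to its left, z up, the work surface at z = 0. Lengths are in m, angles in rad, forces in N, time in s.
With the tool pointing down it reaches from about 0.275 to 0.725 m from the base axis. Payload 5.6 kg.
Tool frame: the origin (TCP) lies on the centre line of the jaws, within the pads' length; the fingertips stand 11 mm ahead of it and the grasp point (between the pads) lies 8 mm behind it (robot.finger_overhang is the distance from the TCP to the fingertips, in m); z points along the fingers, y is the line along which they close (so a half turn about z gives the same grasp; the last joint's range is limited). The gripper opens to 85 mm and grips with 20 to 120 N. Pads are 22 mm wide; open, the fingers measure 114 mm over their backs; the gripper's body (76 mm by 85 mm) begins 54 mm behind the grasp point. The pads swing forward as they close: fully open they stand 13 mm farther back than shut.
Start: joints at [-0.934, 0.255, 0.108, 0, -1.424, -0.285], TCP at [0.19, -0.516, 0.242] pointing down, gripper open.
Joint ranges: [-2.95, 2.95], [-1.21, 1.97], [-1.09, 1.5], [-2.87, 1.71], [-2.94, -0.07], [-3.05, 3.05]. Speed limits (rad/s): [2.57, 2.57, 3.14, 3.14, 3.14, 3.14].

### API

Orientations are given as a 3x3 rotation matrix whose columns are the frame's x, y, z axes.
In Python, from cell import telemetry, eyes, robot gives the robot as it stands. The module is installed in compiled form; this text tells all that it offers.
- The arm moves only by the tool step_arm, never from a script. Its arguments are lists of equal length, an entry for each row: "offset": the shift along the tool's x, y, z normalised to -1 to 1, where 1 is 40 cm, a list of three; "spin": the turn about the tool's z normalised to -1 to 1, where 1 is 60 degrees; "grip": the opening, from 0 (shut) to 1 (fully open). A call has 1 to 8 rows; each row is the pose to reach, as a shift and turn from the pose commanded when the call began, along the tool's axes at that moment; what a row does not reach only later rows make up. A row lasts 1/12 s, in which the tool goes at most 41.7 mm and 7.16 degrees, less where a joint would pass 70% of its speed; a pose out of reach is approached as far as the arm can. A call with a number of a shift or a turn outside -1 to 1 is refused whole. A call with a gripper value outside its range is refused whole. The fingers move at their own pace and stop on an object; "newtons" is the grip in N (left out, the last holds). Time passes only in rows, so rows that repeat a pose let the fingers close. It gives the time, the measured TCP pose, the force, the opening and the grip force at its end, in the units of the state.
- telemetry.get_state(): the state, without advancing time (a new reading comes with each control period).
- eyes.get_image(name): name is "side" or "top" or "wrist"; returns the picture (384x512x3 uint8, red, green, blue); there is no depth.
- eyes.camera_model(name): a dict with "intrinsics" (3x3 intrinsics, pixels), "R" (3x3) and "t" (3): a world point X has camera coordinates R X + t. Camera axes: x right, y down, z forward; pixel columns grow to the right and rows downward; lengths in m; the calibration is good to about 2 mm. A picture is of the moment at which its call begins: read the wrist's pose just before it. camera_model takes no time and is no camera call; for the wrist camera it gives the pose at the moment of the call.
- robot.job_done(): hands the job in; it is judged then, once.
The state is a dict: "clock": time; "joints": joint angles; "qvel": joint speeds; "effort": joint torques, N m; "eef_pos": TCP position; "tcp_rot": TCP orientation; "wrist_force": force on the tool from outside, world axes, zero at the start; "ft_torque": the same for the moment, N m; "finger_gap": finger opening in m; "grip_force": force on a finger pad.
Only numpy, scipy, OpenCV 4.12 (cv2) and the standard library are available. Lean on these libraries where they do the work, as an engineer would, in place of code of your own. Each camera call takes 0.05 s, during which the arm holds its last target. There are 200 camera calls.

### The job

Without lifting it, roll the gift tube on the black mat until its paper label faces straight up and let it lie still there. Then start the sealing machine: press the small round button on its sloped panel fully down and let it come up, then the large round button in the same way. Do not press the square button, and leave everything else where it stands.

Things in the scene. Friction and masses are not known exactly. Their poses are not given: they have to be found in the camera images.
- tube: round cardboard gift tube with aluminium rims, lying on the mat, 56 mm diameter, 170 mm long. Origin at its centre, on its axis (28 mm above what it lies on). Its x axis runs along the tube; its z axis points out through the middle of its only paper label (85 mm long, 40 mm round the tube, two grey discs): z straight up is label straight up
- mat: flat black rubber packing mat fixed to the table, 320 x 320 mm, 3 mm thick; origin at the centre of its underside, x and y along its edges
- machine: grey sealing machine, fixed, 320 mm wide along y, 135 mm high; origin on the table. On its -x side a sloped panel, facing 35 degrees from vertical towards -x, holds three buttons in a row along y, 90 mm apart, in any order. Above: a film roll, radius 50 mm, 230 mm long along y, axis at x = 22 mm, z = 205 mm, on brackets at y = +-135 mm up to z = 225 mm
- small_button_top (a point): centre of the top of the small round button (20 mm diameter) on the sloped panel; z points out of the button, 35 degrees from vertical; it is pressed along -z
- large_button_top (a point): centre of the top of the large round button (40 mm diameter), as the small one
- square_top (a point): centre of the top of the square button (34 mm wide), which must be left alone; z points out of it
- small_button (a joint): travel of the small round button in m: 0 released, 0.006 fully down (4 N)
- large_button (a joint): travel of the large round button in m: 0 released, 0.006 fully down (4 N)
- square_button (a joint): travel of the square button in m: 0 released, 0.006 fully down
- tealight_a: loose tealight, aluminium cup with white wax, 38 mm diameter, 15 mm high; origin at the centre of its underside
- tealight_b: second loose tealight, as the first
- tape_roll: roll of packing tape lying flat, 96 mm diameter, 48 mm high, open 76 mm hole; origin at the centre of its underside
- jar: glass jar with lid, 68 mm diameter, 100 mm high, upright; origin at the centre of its underside
- tape_dispenser: hand tape dispenser, 150 x 60 mm, 111 mm high; origin at the centre of its underside
- brush: dusting brush lying on the table; origin near its middle on the underside
Not all that is in view belongs to the job. Of the things that look like the tube, the smallest one is meant.

How it is judged:
By the outcome, as a careful person would: the job done as asked, in the order asked, and still so for the second after the job is handed in, with the robot touching nothing.
It also fails if it takes over 54 s, if anything falls off the work surface, if the arm or the gripper's body presses on something with over 40 N, if the wrist force passes 120 N, or if a joint passes its speed limit or range.

## Working session

There is one attempt and no reset: what is moved stays moved. The work goes in short steps, Python scripts to look and compute and a tool call to move; the robot and the scene stay as the last step left them, time stands still between calls to the robot, and variables do not carry over. Pictures are saved under pics/ and viewed, at most 10 in all, crops included, and the job is handed in when it is done.

Besides the shell and the picture viewer there is one more tool, called after "Request:" as name(argument=value, ...), one argument or row to a line, values as JSON. step_arm: Moves the arm, as the interface text tells. Its arguments: {"type":"object","properties":{"offset":{"type":"array"},"spin":{"type":"array"},"grip":{"type":"array"},"newtons":{"type":"number"}},"required":["offset","spin","grip"]}

```bash
mkdir -p pics; cat > h.py <<'E'
import numpy as np, cv2
from cell import telemetry, eyes, robot
def snap(n,f):
    m=eyes.camera_model(n); im=eyes.get_image(n); cv2.imwrite('pics/'+f,im[:,:,::-1]); np.savez('pics/'+f+'.npz',K=m['intrinsics'],R=m['R'],t=m['t']); return im
def cam(f):
    d=np.load('pics/'+f+'.npz'); return d['K'],d['R'],d['t']
def ray(c,uv):
    K,R,t=c; o=-R.T@t; d=R.T@np.linalg.solve(K,[uv[0],uv[1],1.]); return o,d/np.linalg.norm(d)
def atz(c,uv,z):
    o,d=ray(c,uv); return o+d*(z-o[2])/d[2]
def tri(cs,uvs):
    A=np.zeros((3,3));b=np.zeros(3);L=[]
    for c,uv in zip(cs,uvs):
        o,d=ray(c,uv);P=np.eye(3)-np.outer(d,d);A+=P;b+=P@o;L.append((o,d))
    X=np.linalg.solve(A,b); return X,[np.linalg.norm((np.eye(3)-np.outer(d,d))@(X-o)) for o,d in L]
def proj(c,X):
    K,R,t=c; p=K@(R@np.array(X)+t); return p[:2]/p[2]
E
python3 - <<'E'
from h import *
for n in ['side','top','wrist']: snap(n,n+'0.png')
a=[cv2.resize(cv2.imread(f'pics/{n}0.png'),(800,600),interpolation=cv2.INTER_CUBIC) for n in ['side','top']]
for n,i in zip(['side','top'],a): cv2.imwrite(f'pics/{n}0b.png',i)
for n in ['side','top','wrist']:
    c=cam(n+'0.png'); print(n,c[0][0,0],-c[1].T@c[2],c[1].T[:,2])
s=telemetry.get_state(); print({k:np.round(v,3) for k,v in s.items()}, robot.finger_overhang)
E
```

```text
side 475.11300519682777 [0.10543883 0.72783086 1.15706491] [ 0.27887761 -0.56855817 -0.7739308 ]
top 403.77396219944274 [ 0.37602682 -0.04446957  1.11919609] [ 0.10233943  0.01427102 -0.99464716]
wrist 318.9651903183796 [ 0.11351897 -0.54277141  0.37308884] [ 0.29295726  0.10977095 -0.94980334]
{'clock': np.float64(0.15), 'joints': array([-0.934,  0.256,  0.107, -0.   , -1.424, -0.285]), 'qvel': array([-0.002, -0.001,  0.002,  0.001,  0.   ,  0.   ]), 'effort': array([-1.0000e-03, -3.8694e+01,  2.3808e+01,  5.3670e+00, -5.0000e-03,
       -0.0000e+00]), 'eef_pos': array([ 0.189, -0.516,  0.242]), 'tcp_rot': array([[-0.939, -0.345, -0.001],
       [-0.345,  0.939,  0.001],
       [ 0.   ,  0.002, -1.   ]]), 'wrist_force': array([ 0.458,  0.406, -0.312]), 'ft_torque': array([-0.019,  0.028,  0.023]), 'grip_force': np.float64(0.0), 'finger_gap': np.float64(0.085)} 0.011
```

View pics/side0b.png

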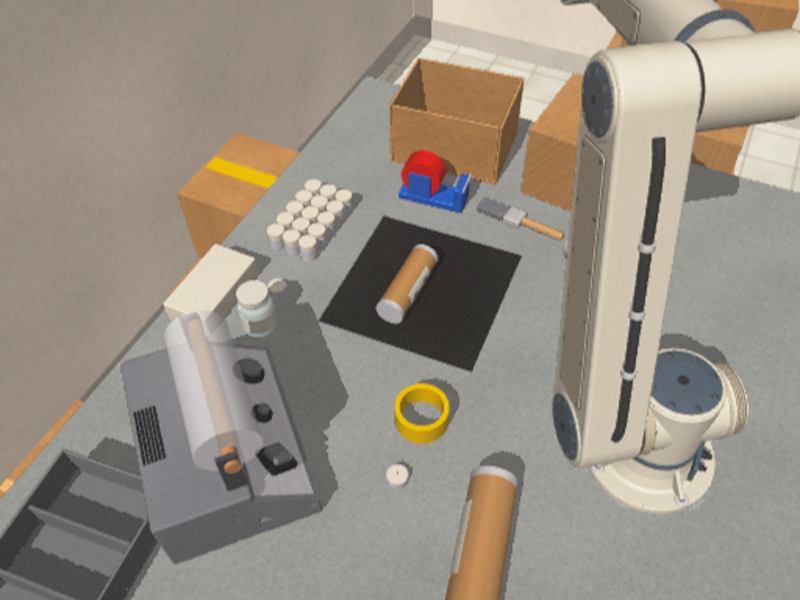

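View pics/top0b.png

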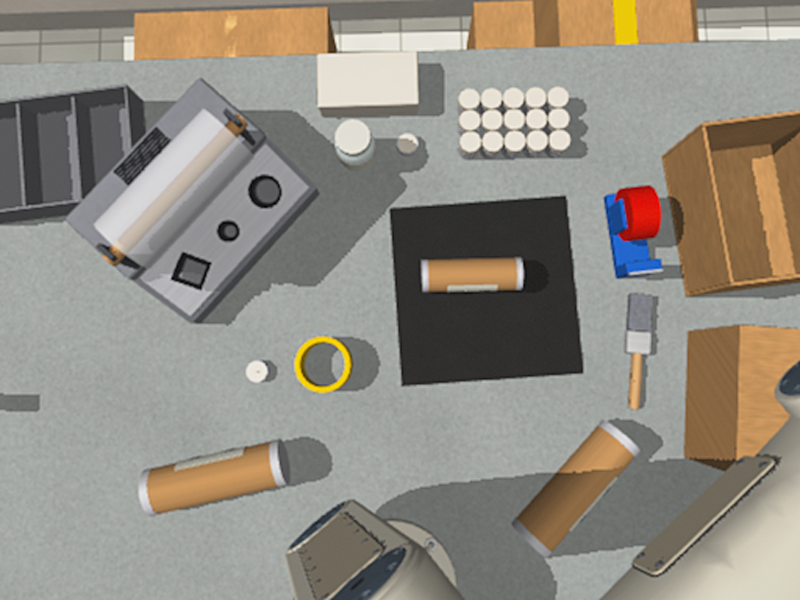

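Top view: the tube-like things are at (472,275) on the mat, (213,477) and (577,487). The one on the mat is the smallest, so it fits the description. Its label shows at its lower edge, on the -x side. Buttons in the top view: large (265,191), small (228,231), square (192,270). In the side view: large (249,371), small (262,412), square (278,458). Next I'll confirm the tube in an enlarged crop and triangulate.

```bash
python3 - <<'E'
from h import *
S,T=cam('side0.png'),cam('top0.png'); f=1.5625
for n,s,t in [('large',(249,371),(265,191)),('small',(262,412),(228,231)),('square',(278,458),(192,270)),('jar',(253,289),(353,135)),('tea',(397,472),(257,371)),('tubeL',(391,311),(424,275)),('tubeR',(427,250),(520,274))]:
    X,r=tri([S,T],[np.array(s)/f,np.array(t)/f]); print(n,X.round(4),np.round(r,4))
for n,t,z in [('m1',(391,210),.003),('m2',(566,197),.003),('m3',(582,373),.003),('m4',(403,385),.003),('tubeLtop',(424,275),.031),('tubeRtop',(520,274),.031)]:
    print(n,atz(T,np.array(t)/f,z).round(4))
a=cv2.resize(cv2.imread('pics/top0.png')[155:200,255:350],(760,360),interpolation=cv2.INTER_CUBIC)
b=cv2.resize(cv2.imread('pics/side0.png')[225:315,70:215],(387,240),interpolation=cv2.INTER_CUBIC)
c=cv2.resize(cv2.imread('pics/side0.png')[150:210,235:285],(200,240),interpolation=cv2.INTER_CUBIC)
o=np.zeros((600,760,3),np.uint8);o[:360]=a;o[360:,:387]=b;o[360:,400:600]=c;cv2.imwrite('pics/crop1.png',o)
E
```

```text
large [0.6683 0.1921 0.0881] [0.0009 0.0009]
small [0.6019 0.2537 0.0908] [0.0003 0.0003]
square [0.5367 0.3139 0.0873] [0.0021 0.0021]
jar [0.7541 0.0411 0.1046] [0.0014 0.0014]
tea [0.3687 0.2238 0.0163] [0.0002 0.0002]
tubeL [ 0.5257 -0.0723  0.0301] [0.0023 0.0023]
tubeR [ 0.5216 -0.2356  0.047 ] [0.0014 0.0014]
m1 [ 0.6517 -0.0161  0.003 ]
m2 [ 0.6665 -0.3317  0.003 ]
m3 [ 0.3514 -0.3434  0.003 ]
m4 [ 0.3381 -0.0299  0.003 ]
tubeLtop [ 0.5278 -0.0715  0.031 ]
tubeRtop [ 0.5251 -0.238   0.031 ]
```

View pics/crop1.png

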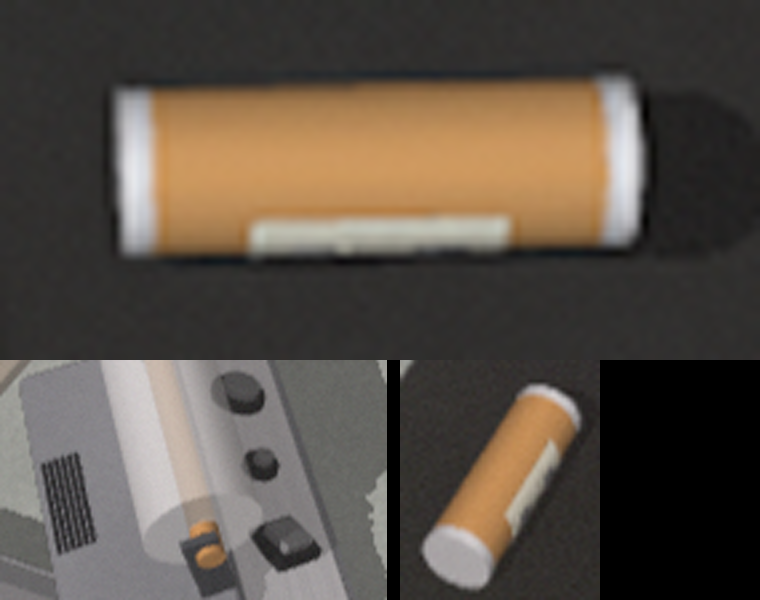

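Tube confirmed: it lies roughly along y at about (0.525, -0.155). Its label centre is turned about 86° from vertical towards -x, so it must roll about 42 mm towards +x.

Request:
step_arm(
  offset=[
    [-0.55,0.28,0],
    [-0.55,0.28,0],
    [-0.55,0.28,0],
    [-0.55,0.28,0],
    [-0.55,0.28,0],
    [-0.55,0.28,0],
    [-0.55,0.28,0],
  ],
  spin=[-0.6,-0.6,-0.6,-0.6,-0.6,-0.6,-0.6],
  grip=[1,1,1,1,1,1,1],
)

```text
clock: 0.73
eef_pos: [0.3609, -0.3312, 0.2419]
tcp_rot: [[-0.552, -0.834, 0.001], [-0.834, 0.552, 0.001], [-0.002, -0.0, -1.0]]
wrist_force: [-1.3, -0.2, 0.0]
finger_gap: 0.0854
grip_force: 0.0
```

```bash
cat >> h.py <<'E'
def go(p,th=None):
    s=telemetry.get_state();R=s['tcp_rot'];y=np.degrees(np.arctan2(R[1,1],R[0,1]))
    d=R.T@(np.array(p)-s['eef_pos'])/.4
    sp=0 if th is None else -((th-y+180)%360-180)/60
    print('t',round(s['clock'],2),'tcp',s['eef_pos'].round(4),'yaw',y.round(2),'F',s['wrist_force'].round(2),'gap',s['finger_gap'].round(4),'-> offset',d.round(4),'spin',round(sp,4))
E
python3 - <<'E'
from h import *
T=cam('top0.png');S=cam('side0.png')
a=atz(T,(255+135/8,155+172/8),.031);b=atz(T,(255+622/8,155+160/8),.031);print(a,b,(a+b)/2,np.degrees(np.arctan2(*(b-a)[1::-1])))
f=1.5625
for t in [(235,125),(112,252)]: print(atz(T,np.array(t)/f,.205))
go([.5245,-.1545,.16],180)
E
```

```text
[ 0.5264345  -0.07289973  0.031     ] [ 0.52609516 -0.23795378  0.031     ] [ 0.52626483 -0.15542675  0.031     ] -90.1177994525914
[0.73908284 0.21068235 0.205     ]
[0.55032012 0.39300227 0.205     ]Traceback (most recent call last):
  File "<stdin>", line 6, in <module>
  File "h.py", line 22, in go
    print('t',round(s['clock'],2),'tcp',s['eef_pos'].round(4),'yaw',y.round(2),'F',s['wrist_force'].round(2),'gap',s['finger_gap'].round(4),'-> offset',d.round(4),'spin',round(sp,4))
                                                                                                                   ^^^^^^^^^^^^^^^^^^^^^
AttributeError: 'float' object has no attribute 'round'
```

```bash
sed -i "s/s\['finger_gap'\].round(4)/round(float(s['finger_gap']),4)/" h.py
python3 - <<'E'
from h import *
go([.526,-.155,.16],180)
E
```

```text
t 0.73 tcp [ 0.3609 -0.3312  0.2419] yaw 146.51 F [-1.33 -0.18  0.01] gap 0.0854 -> offset [-0.5947 -0.101   0.2058] spin -0.5582
```

Request:
step_arm(
  offset=[
    [-0.595,-0.1,0.1],
    [-0.595,-0.1,0.1],
    [-0.595,-0.1,0.1],
    [-0.595,-0.1,0.1],
    [-0.595,-0.1,0.1],
    [-0.595,-0.1,0.1],
    [-0.595,-0.1,0.1],
    [-0.595,-0.1,0.1],
  ],
  spin=[-0.56,-0.56,-0.56,-0.56,-0.56,-0.56,-0.56,-0.56],
  grip=[1,1,1,1,1,1,1,1],
)

```text
clock: 1.4
eef_pos: [0.5238, -0.1585, 0.201]
tcp_rot: [[-0.002, -1.0, -0.002], [-1.0, 0.002, 0.0], [-0.0, 0.002, -1.0]]
wrist_force: [-0.9, -0.6, -0.1]
finger_gap: 0.0854
grip_force: 0.0
```

```bash
python3 - <<'E'
from h import *
go([.526,-.155,.10],180)
im=snap('wrist','w1.png')
E
```

```text
t 1.4 tcp [ 0.5238 -0.1585  0.201 ] yaw 179.9 F [-0.85 -0.56 -0.05] gap 0.0854 -> offset [-0.0086 -0.0062  0.2525] spin -0.0017
```

View pics/w1.png

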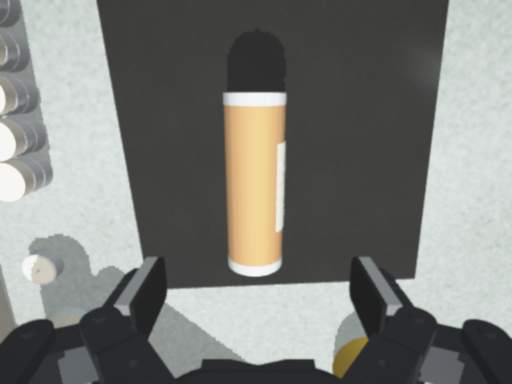

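The wrist view shows the tube between columns 226 and 285, with the label at its right (-x) edge, columns 278 to 286, rows 142 to 232. I'll fit the label angle numerically.

```bash
cat >> h.py <<'E'
def tubefit(f,ends,horiz,r=.028,zc=.031,debug=False):
    """ray through label-edge pixel -> angle on cylinder; tube axis from silhouette. axis assumed along y"""
    c=cam(f);im=cv2.imread('pics/'+f)
    hsv=cv2.cvtColor(im,cv2.COLOR_BGR2HSV).astype(float);out=[]
    V,Sa=hsv[:,:,2],hsv[:,:,1]
    for k in range(*ends):
        v=V[:,k] if horiz else V[k];s=Sa[:,k] if horiz else Sa[k]
        lo,hi=horiz_rng if horiz else wr_rng
        v=v[lo:hi];s=s[lo:hi]
        cr=lambda a,th:[lo+i+(th-a[i])/(a[i+1]-a[i]) for i in range(len(a)-1) if (a[i]-th)*(a[i+1]-th)<0]
        e=cr(v,90); l=cr(np.where(v>90,s,np.nan),75)
        out.append((k,e,l))
    return c,out
def cylang(c,uv,x0,r=.028,zc=.031):
    o,d=ray(c,uv);p=np.array([o[0]-x0,o[2]-zc]);q=np.array([d[0],d[2]])
    a=q@q;b=p@q;h=b*b-a*(p@p-r*r)
    if h<0:return None
    s=(-b-np.sqrt(h))/a;X=p+s*q;return np.degrees(np.arctan2(X[0],X[1]))
def silx(c,uvs,r=.028,zc=.031):
    from scipy.optimize import brentq
    # x0 such that each silhouette ray is tangent; average of both sides (radius-insensitive)
    xs=[]
    for uv in uvs:
        o,d=ray(c,uv);s=(zc-o[2])/d[2];xs.append((o+s*d)[0]); n=np.hypot(d[0],d[2]);xs[-1]=(xs[-1],r*n/abs(d[2]))
    (x1,w1),(x2,w2)=xs; sg=np.sign(x1-x2); return (x1-sg*w1+x2+sg*w2)/2,(abs(x1-x2)-w1-w2)
horiz_rng=(155,200);wr_rng=(200,310)
E
python3 - <<'E'
from h import *
for f,ends,h in [('w1.png',(150,230,13),False),('top0.png',(290,317,5),True)]:
    c,o=tubefit(f,ends,h)
    for k,e,l in o:
        P=lambda q:(k,q) if h else (q,k)
        if len(e)>=2:
            x0,err=silx(c,[P(e[0]),P(e[-1])])
            print(f,k,np.round(e,1),np.round(l,1),'x0',round(x0,4),'werr',round(err,4),[cylang(c,P(q),x0) for q in l])
E
```

```text
w1.png 150 [224.2 285.9] [276.4] x0 0.5252 werr 0.0024 [np.float64(-42.911416347346425)]
w1.png 163 [224.6 285.7] [276.2] x0 0.5252 werr 0.0025 [np.float64(-42.605231696427715)]
w1.png 189 [225.3 284.8] [275.6] x0 0.5254 werr 0.0025 [np.float64(-42.67286303588692)]
w1.png 202 [225.7 284.6] [226.3 275.2] x0 0.5254 werr 0.0027 [None, np.float64(-42.27227694200372)]
w1.png 215 [226.1 284.2] [] x0 0.5254 werr 0.0027 []
w1.png 228 [226.6 282.9] [274.7] x0 0.5259 werr 0.0017 [np.float64(-43.68535422683623)]
top0.png 290 [165.4 186.2] [182.1] x0 0.527 werr 0.0007 [np.float64(-44.419103448307176)]
top0.png 295 [165.3 186. ] [182.1] x0 0.527 werr 0.0002 [np.float64(-45.61113277061347)]
top0.png 300 [164.9 186.1] [181.8] x0 0.527 werr 0.0015 [np.float64(-44.459150071163286)]
top0.png 305 [164.8 186.1] [181.8] x0 0.5268 werr 0.0017 [np.float64(-44.6144793438953)]
top0.png 310 [164.9 185.5] [181.7] x0 0.5272 werr 0.0 [np.float64(-45.76736666639666)]
top0.png 315 [164.8 185.7] [181.6] x0 0.5267 werr 0.0007 [np.float64(-45.1188411329493)]
```

Request:
step_arm(
  offset=[
    [-0.009,-0.005,0.1],
    [-0.009,-0.005,0.2],
    [-0.009,-0.005,0.3],
    [-0.009,-0.005,0.38],
    [-0.009,-0.005,0.43],
    [-0.009,-0.005,0.435],
    [-0.009,-0.005,0.435],
    [-0.009,-0.005,0.435],
  ],
  spin=[0,0,0,0,0,0,0,0],
  grip=[1,1,1,1,1,1,0.78,0.78],
)

```text
clock: 2.12
eef_pos: [0.5262, -0.1572, 0.0301]
tcp_rot: [[-0.005, -1.0, 0.003], [-1.0, 0.005, -0.001], [0.001, -0.003, -1.0]]
wrist_force: [0.3, 0.7, 0.3]
finger_gap: 0.0663
grip_force: 0.0
```

```bash
python3 - <<'E'
from h import *
go([.526,-.155,.026],180)
E
```

```text
t 2.12 tcp [ 0.5262 -0.1572  0.0301] yaw 179.73 F [0.26 0.66 0.35] gap 0.0663 -> offset [-0.0056  0.0007  0.0103] spin -0.0046
```

Request:
step_arm(
  offset=[
    [0,-0.008,0.01],
    [0,-0.016,0.01],
    [0,-0.024,0.01],
    [0,-0.032,0.01],
    [0,-0.04,0.01],
    [0,-0.048,0.01],
    [0,-0.056,0.01],
    [0,-0.064,0.01],
  ],
  spin=[0,0,0,0,0,0,0,0],
  grip=[0.78,0.78,0.78,0.78,0.78,0.78,0.78,0.78],
)

```text
clock: 2.78
eef_pos: [0.5512, -0.1564, 0.0242]
tcp_rot: [[-0.004, -1.0, -0.0], [-1.0, 0.004, 0.0], [-0.0, 0.0, -1.0]]
wrist_force: [-0.5, -0.5, 0.4]
finger_gap: 0.0667
grip_force: 0.1
```

Request:
step_arm(
  offset=[
    [0,-0.006,0],
    [0,-0.011,0],
    [0,-0.015,0],
    [0,-0.018,0],
    [0,-0.02,0],
    [0,-0.02,0],
    [0,-0.02,0],
    [0,-0.02,0],
  ],
  spin=[0,0,0,0,0,0,0,0],
  grip=[0.78,0.78,0.78,0.78,0.78,0.78,0.78,0.78],
)

```text
clock: 3.45
eef_pos: [0.5588, -0.1565, 0.0243]
tcp_rot: [[-0.004, -1.0, -0.0], [-1.0, 0.004, 0.0], [-0.0, 0.0, -1.0]]
wrist_force: [-0.7, 0.3, 0.0]
finger_gap: 0.0669
grip_force: 0.0
```

```bash
python3 - <<'E'
from h import *
go([.526,-.155,.026],180)
a=snap('top','top1.png');b=snap('wrist','w2.png');d=snap('side','side1.png')
o=np.zeros((600,760,3),np.uint8)
o[:288,:384]=cv2.resize(b,(384,288))
o[:288,390:]=cv2.resize(a[120:240,240:394],(370,288))
o[292:,:]=cv2.resize(d[140:220,220:417],(760,308))
cv2.imwrite('pics/m1.png',o[:,:,::-1])
E
```

```text
t 3.45 tcp [ 0.5588 -0.1565  0.0243] yaw 179.75 F [-0.75  0.28  0.01] gap 0.0669 -> offset [-0.0034  0.082  -0.0043] spin -0.0041
```

View pics/m1.png

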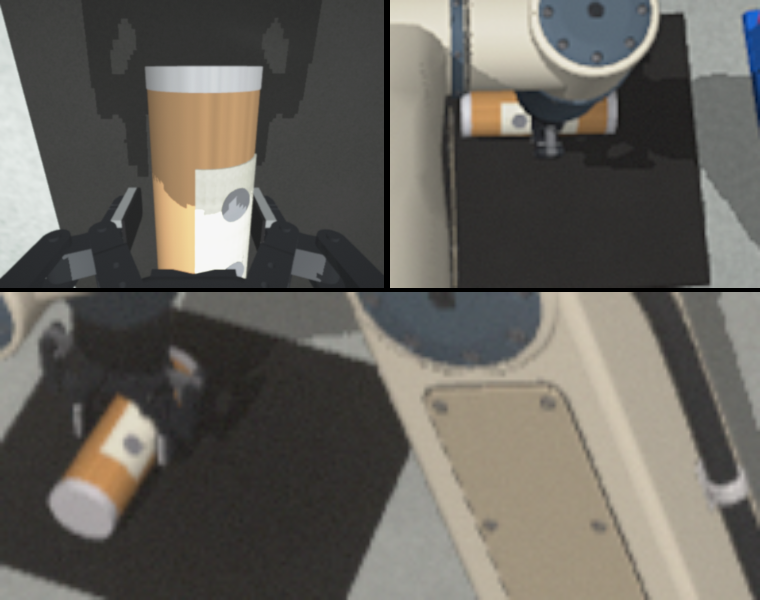

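The label has come up: in the wrist view its left edge is at about column 261 and its disc centre at about (313,272). I'll compute the remaining angle.

```bash
python3 - <<'E'
import h; from h import *
c=cam('w2.png'); im=cv2.imread('pics/w2.png');hsv=cv2.cvtColor(im,cv2.COLOR_BGR2HSV).astype(int)
for k in (140,170,200):
    r=hsv[k,170:380]; m=np.where((r[:,1]>90)&(r[:,2]>70))[0]+170; x0=silx(c,[(m[0]-.5,k),(m[-1]+.5,k)]);print(k,m[0],m[-1],x0)
for k in (245,265,290,310,330):
    r=hsv[k,200:350]; e=[200+i for i in range(149) if (r[i,1]>75)!=(r[i+1,1]>75)];print(k,e,[cylang(c,(q+.5,k),x0[0]) for q in e])
print(cylang(c,(313,272),x0[0]))
E
```

```text
140 198 344 (np.float64(0.5530215576507793), np.float64(-0.0002158918498265175))
170 200 341 (np.float64(0.5531159841974411), np.float64(-0.0004756520551252273))
200 202 339 (np.float64(0.5530213524686629), np.float64(-0.00036172279911275))
245 [203, 259] [None, np.float64(9.197470662395038)]
265 [204, 259] [None, np.float64(9.244349312842193)]
290 [205, 258] [None, np.float64(10.044246620148717)]
310 [207, 258] [None, np.float64(10.11371424586759)]
330 [208, 258] [None, np.float64(10.186546499095792)]
-32.16367602764768
```

Request:
step_arm(
  offset=[
    [0,-0.006,0],
    [0,-0.014,0],
    [0,-0.022,0],
    [0,-0.028,0],
    [0,-0.032,0],
    [0,-0.035,0],
    [0,-0.037,0],
    [0,-0.037,0],
  ],
  spin=[0,0,0,0,0,0,0,0],
  grip=[0.78,0.78,0.78,0.78,0.78,0.78,0.78,0.78],
)

```text
clock: 4.27
eef_pos: [0.5738, -0.1565, 0.0242]
tcp_rot: [[-0.004, -1.0, -0.0], [-1.0, 0.004, -0.0], [0.0, 0.0, -1.0]]
wrist_force: [0.1, -0.8, 0.3]
finger_gap: 0.0667
grip_force: 0.0
```

Request:
step_arm(
  offset=[
    [0,0,0],
    [0,0,0],
    [0,0,0],
  ],
  spin=[0,0,0],
  grip=[0.78,0.78,0.78],
)

```text
clock: 4.52
eef_pos: [0.5736, -0.1566, 0.0243]
tcp_rot: [[-0.004, -1.0, -0.0], [-1.0, 0.004, -0.0], [0.0, 0.0, -1.0]]
wrist_force: [0.9, -0.6, -0.8]
finger_gap: 0.0666
grip_force: 0.0
```

```bash
cat > lab.py <<'E'
import sys; from h import *
f=sys.argv[1];im=snap('wrist',f)[:,:,::-1].copy();c=cam(f);hsv=cv2.cvtColor(im,cv2.COLOR_BGR2HSV).astype(int)
for k in (140,170,200):
    r=hsv[k,150:400]; m=np.where((r[:,1]>90)&(r[:,2]>70))[0]+150; x0=silx(c,[(m[0]-.5,k),(m[-1]+.5,k)]);print(k,m[0],m[-1],x0)
for k in (245,265,290,310,330):
    r=hsv[k,200:350]; e=[200+i for i in range(149) if (r[i,1]>75)!=(r[i+1,1]>75)];print(k,e,[np.round(cylang(c,(q+.5,k),x0[0]) or 999,1) for q in e])
go([.5,0,0])
E
python3 lab.py w3.png
```

```text
140 190 337 (np.float64(0.5705942861428059), np.float64(0.00018962110511113253))
170 192 334 (np.float64(0.5707732448239392), np.float64(-5.9246668773136474e-05))
200 194 332 (np.float64(0.5707674790283689), np.float64(6.812300079542255e-05))
245 [207, 314, 329] [np.float64(47.5), np.float64(-40.9), np.int64(999)]
265 [208, 313, 328] [np.float64(47.8), np.float64(-41.1), np.int64(999)]
290 [209, 312, 326] [np.float64(48.6), np.float64(-41.6), np.int64(999)]
310 [201, 210, 311, 324] [np.float64(76.0), np.float64(48.9), np.float64(-41.8), np.int64(999)]
330 [202, 211, 309, 323] [np.int64(999), np.float64(49.2), np.float64(-40.7), np.int64(999)]
t 4.57 tcp [ 0.5736 -0.1566  0.0243] yaw 179.75 F [0.86 0.49 0.77] gap 0.0666 -> offset [-0.3906  0.1856  0.0608] spin 0
```

It rolled about 2 mm too far: the label centre is at about +4°. I'll nudge it back very slowly with the front finger.

Request:
step_arm(
  offset=[
    [0,0.005,0],
    [0,0.01,0],
    [0,0.014,0],
    [0,0.016,0],
    [0,0.017,0],
    [0,0.018,0],
    [0,0.019,0],
    [0,0.02,0],
  ],
  spin=[0,0,0,0,0,0,0,0],
  grip=[0.78,0.78,0.78,0.78,0.78,0.78,0.78,0.78],
)

```text
clock: 5.23
eef_pos: [0.5658, -0.1565, 0.0244]
tcp_rot: [[-0.004, -1.0, 0.0], [-1.0, 0.004, -0.0], [0.0, -0.0, -1.0]]
wrist_force: [-0.8, 0.2, 0.7]
finger_gap: 0.0665
grip_force: 0.1
```

Request:
step_arm(
  offset=[
    [0,0.001,0],
    [0,0.002,0],
    [0,0.003,0],
    [0,0.004,0],
    [0,0.005,0],
    [0,0.005,0],
    [0,0.005,0],
    [0,0.005,0],
  ],
  spin=[0,0,0,0,0,0,0,0],
  grip=[0.78,0.78,0.78,0.78,0.78,0.78,0.78,0.78],
)

```text
clock: 5.9
eef_pos: [0.5636, -0.1565, 0.0242]
tcp_rot: [[-0.004, -1.0, -0.0], [-1.0, 0.004, 0.0], [-0.0, 0.0, -1.0]]
wrist_force: [0.9, -0.8, -0.4]
finger_gap: 0.0667
grip_force: 0.0
```

```bash
python3 lab.py w4.png
```

```text
140 171 317 (np.float64(0.5678404275136308), np.float64(-0.0002505569728500738))
170 173 315 (np.float64(0.5680466980378915), np.float64(-0.00013471645193941298))
200 176 313 (np.float64(0.5680712654687061), np.float64(-0.00040087413351073964))
245 [299, 311] [np.float64(-47.0), np.float64(-76.5)]
265 [299, 310] [np.float64(-48.1), np.float64(-77.9)]
290 [298, 309] [np.float64(-48.2), np.int64(999)]
310 [297, 308] [np.float64(-47.9), np.int64(999)]
330 [296, 307] [np.float64(-47.7), np.int64(999)]
t 5.95 tcp [ 0.5636 -0.1565  0.0243] yaw 179.76 F [1.02 1.34 0.89] gap 0.0664 -> offset [-0.3907  0.1608  0.0607] spin 0
```

Request:
step_arm(
  offset=[
    [0,-0.004,0],
    [0,-0.008,0],
    [0,-0.011,0],
    [0,-0.011,-0.05],
    [0,-0.011,-0.15],
    [0,-0.011,-0.25],
    [0,-0.011,-0.35],
    [0,-0.011,-0.45],
  ],
  spin=[0,0,0,0,0,0,0,0],
  grip=[0.78,0.78,0.78,0.78,0.78,0.78,0.78,0.78],
)

```text
clock: 6.62
eef_pos: [0.5677, -0.1565, 0.2064]
tcp_rot: [[-0.004, -1.0, 0.0], [-1.0, 0.004, -0.0], [0.0, -0.0, -1.0]]
wrist_force: [1.6, 0.7, -0.1]
finger_gap: 0.0672
grip_force: 0.0
```

```bash
python3 - <<'E'
import h; from h import *
f='w5.png';im=snap('wrist',f)[:,:,::-1].copy();c=cam(f);hsv=cv2.cvtColor(im,cv2.COLOR_BGR2HSV).astype(int)
go([.568,-.155,.2])
for k in (130,165,185,210,235,250):
    r=hsv[k,200:310]; e=[200+i+(75-r[i,1])/(r[i+1,1]-r[i,1]) for i in range(109) if (r[i,1]>75)!=(r[i+1,1]>75) and min(r[i:i+2,2])>70]
    m=np.where((r[:,2]>90))[0]+200; x0=silx(c,[(m[0]-.5,k),(m[-1]+.5,k)])
    print(k,m[0],m[-1],np.round(x0,4),np.round(e,1),[np.round(cylang(c,(q,k),x0[0]) or 999,1) for q in e])
np_=cv2.resize(im[80:290,180:330],(536,600) if 0 else (428,600),interpolation=cv2.INTER_CUBIC);cv2.imwrite('pics/w5c.png',np_)
E
```

```text
t 6.67 tcp [ 0.5714 -0.1582  0.2161] yaw 179.81 F [ 2.07 -1.19  9.64] gap 0.0666 -> offset [-0.0081  0.0091  0.04  ] spin 0
130 228 286 [ 5.676e-01 -3.000e-04] [] []
165 229 285 [ 5.678e-01 -3.000e-04] [228.  236.2 279.4 285.8] [np.int64(999), np.float64(42.7), np.float64(-47.7), np.int64(999)]
185 229 284 [ 5.684e-01 -1.000e-04] [236.5 278.9] [np.float64(41.5), np.float64(-49.0)]
210 230 284 [5.68e-01 3.00e-04] [237.2 278.4] [np.float64(42.5), np.float64(-47.8)]
235 231 283 [ 5.682e-01 -3.000e-04] [230.2 283.8] [np.int64(999), np.int64(999)]
250 231 283 [0.5683 0.0006] [282.8] [np.float64(-74.7)]
```

View pics/w5c.png

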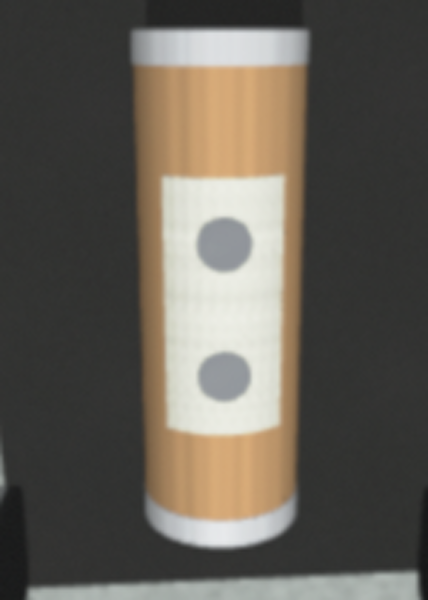

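The label centre is within about 2–3° of straight up: the discs at crop (224,243) and (224,376) sit about 3 px off the tube's middle, and the tube lies still. Now on to the machine. The panel is close under the film roll, so I'll press with the roll-side finger of the open gripper and keep the body clear of the roll.

Request:
step_arm(
  offset=[
    [-0.1,0,0],
    [-0.2,0,0],
    [-0.3,0,0],
    [-0.4,0,0],
    [-0.5,0,0],
    [-0.6,0,0],
    [-0.7,0,0],
    [-0.75,0,0],
  ],
  spin=[-0.1,-0.2,-0.3,-0.4,-0.5,-0.6,-0.7,-0.79],
  grip=[0.88,0.88,0.88,0.88,0.88,0.88,0.88,0.88],
)

```text
clock: 7.33
eef_pos: [0.569, 0.1475, 0.2038]
tcp_rot: [[0.739, -0.674, -0.0], [-0.674, -0.739, 0.001], [-0.001, -0.001, -1.0]]
wrist_force: [-0.5, -0.2, 0.4]
finger_gap: 0.0752
grip_force: 0.0
```

Request:
step_arm(
  offset=[
    [0,0,0],
    [0,0,0],
    [0,0,0],
  ],
  spin=[0,0,0],
  grip=[0.88,0.88,0.88],
)

```text
clock: 7.58
eef_pos: [0.5693, 0.1432, 0.2041]
tcp_rot: [[0.733, -0.681, -0.0], [-0.681, -0.733, -0.0], [0.0, 0.0, -1.0]]
wrist_force: [-0.0, -0.9, 0.7]
finger_gap: 0.075
grip_force: 0.0
```

```bash
python3 - <<'E'
from h import *
go([.5686,.2178,.15],227.2)
snap('wrist','w6.png'); c=cam('w6.png')
for n,X in [('l',[.6683,.1921,.0881]),('s',[.6019,.2537,.0908]),('q',[.5367,.3139,.0873])]: print(n,proj(c,X).round(1))
E
```

```text
t 7.58 tcp [0.5693 0.1432 0.2041] yaw -132.89 F [-0.02 -0.9   0.74] gap 0.075 -> offset [-0.1283 -0.1354  0.1351] spin -0.0016
l [125.3 145.3]
s [137.9 251.4]
q [150.5 332.9]
```

View pics/w6.png

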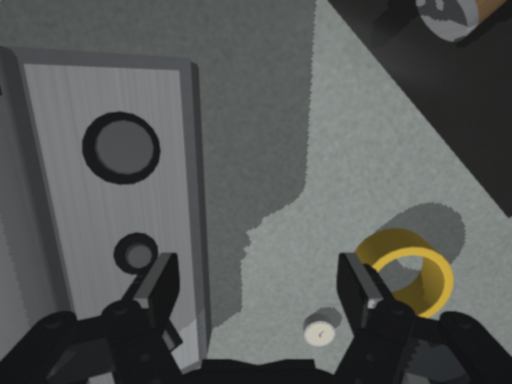

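```bash
python3 - <<'E'
from h import *
S,T,W=cam('side0.png'),cam('top0.png'),cam('w6.png'); f=1.5625
for n,s,t,w in [('large',(249,371),(265,191),(125,147)),('small',(262,412),(228,231),(138,255.5))]:
    X,r=tri([S,T,W],[np.array(s)/f,np.array(t)/f,w]); print(n,X.round(4),np.round(r,4))
    print(tri([T,W],[np.array(t)/f,w])[0].round(4))
a=[cv2.resize(cv2.imread('pics/side0.png')[230:275,155:195],(400,450),interpolation=cv2.INTER_CUBIC),cv2.resize(cv2.imread('pics/w6.png')[230:280,105:150],(400,450),interpolation=cv2.INTER_CUBIC)]
cv2.imwrite('pics/btn.png',np.clip(np.hstack(a)*2.0,0,255).astype(np.uint8))
E
```

```text
large [0.6678 0.1924 0.0892] [0.0009 0.0012 0.0005]
[0.6668 0.1906 0.0953]
small [0.6006 0.2541 0.0935] [0.0007 0.0015 0.0011]
[0.6003 0.2515 0.0986]
```

View pics/btn.png

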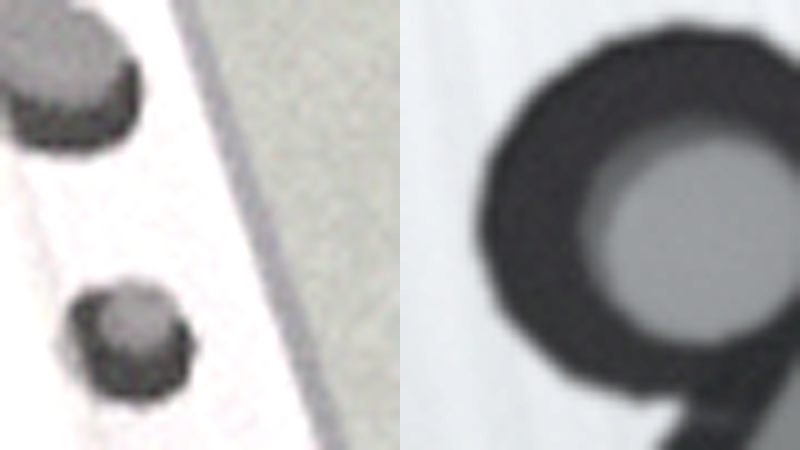

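Request:
step_arm(
  offset=[
    [-0.05,-0.03,0.05],
    [-0.1,-0.07,0.1],
    [-0.13,-0.1,0.15],
    [-0.13,-0.12,0.19],
    [-0.13,-0.131,0.2],
    [-0.13,-0.131,0.2],
    [-0.13,-0.131,0.2],
  ],
  spin=[0,0,0,0,0,0,0],
  grip=[0.88,0.88,0.88,0.88,0.88,0.88,0.88],
)

```text
clock: 8.22
eef_pos: [0.5618, 0.212, 0.1204]
tcp_rot: [[0.73, -0.683, -0.014], [-0.683, -0.73, -0.008], [-0.005, 0.015, -1.0]]
wrist_force: [-10.8, -8.2, -6.0]
finger_gap: 0.0749
grip_force: 0.0
```

```bash
python3 - <<'E'
from h import *
go([.5667,.2171,.112],227.2)
w=snap('wrist','w7.png');d=snap('side','side2.png')
o=np.zeros((600,780,3),np.uint8);o[:300,:400]=cv2.resize(w,(400,300));o[:600,405:780]=cv2.resize(d[190:350,80:180],(375,600))
cv2.imwrite('pics/m2.png',np.clip(o[:,:,::-1]*1.4,0,255).astype(np.uint8))
E
```

```text
t 8.22 tcp [0.5618 0.212  0.1204] yaw -133.07 F [-10.81  -8.19  -6.03] gap 0.0749 -> offset [ 0.0004 -0.0181  0.0207] spin -0.0046
```

View pics/m2.png

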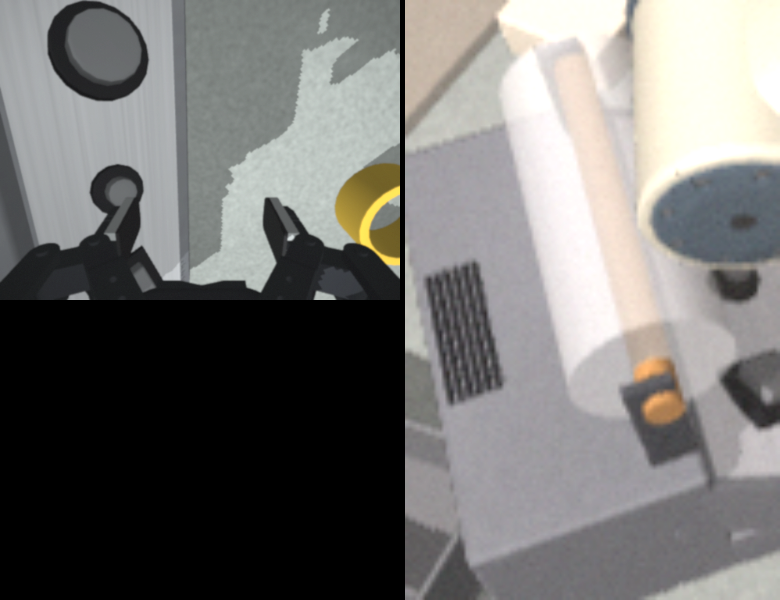

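The wrist feels about 14 N pushing away from the roll: part of the gripper is touching the film roll. I'll back off at once.

Request:
step_arm(
  offset=[
    [0,0.06,-0.01],
    [0,0.08,-0.01],
    [0,0.08,-0.01],
    [0,0.08,-0.01],
  ],
  spin=[0,0,0,0],
  grip=[1,1,1,1],
)

```text
clock: 8.65
eef_pos: [0.5456, 0.1931, 0.129]
tcp_rot: [[0.732, -0.681, 0.001], [-0.681, -0.732, 0.001], [0.0, -0.001, -1.0]]
wrist_force: [0.6, -0.2, 0.6]
finger_gap: 0.0853
grip_force: 0.0
```

```bash
python3 - <<'E'
from h import *
go([.5667,.2171,.112],227.2)
c=cam('w6.png');s=telemetry.get_state()
R=np.array([[.733,-.681,0],[-.681,-.733,0],[0,0,-1]]);p=np.array([.5693,.1432,.2041])
o=R.T@(-c[1].T@c[2]-p);print('cam in tool',o.round(4))
for uv in [(2,350),(38,320),(75,320),(178,255),(150,255),(165,375)]:
    d=R.T@ray(c,uv)[1]; print(uv,[(z,(o+d*(z-o[2])/d[2]).round(3)[:2].tolist()) for z in (-.06,-.045,-.03,-.015,0,.011)])
E
```

```text
t 8.65 tcp [0.5456 0.1931 0.129 ] yaw -132.95 F [ 0.64 -0.19  0.6 ] gap 0.0853 -> offset [-0.0024 -0.0798  0.0425] spin -0.0024
cam in tool [ 0.0793 -0.0005 -0.1316]
(2, 350) [(-0.06, [0.01, -0.072]), (-0.045, [-0.004, -0.087]), (-0.03, [-0.019, -0.102]), (-0.015, [-0.033, -0.118]), (0, [-0.048, -0.133]), (0.011, [-0.058, -0.144])]
(38, 320) [(-0.06, [0.02, -0.06]), (-0.045, [0.008, -0.073]), (-0.03, [-0.004, -0.085]), (-0.015, [-0.017, -0.097]), (0, [-0.029, -0.11]), (0.011, [-0.038, -0.119])]
(75, 320) [(-0.06, [0.02, -0.05]), (-0.045, [0.008, -0.06]), (-0.03, [-0.004, -0.071]), (-0.015, [-0.017, -0.081]), (0, [-0.029, -0.092]), (0.011, [-0.038, -0.099])]
(178, 255) [(-0.06, [0.04, -0.021]), (-0.045, [0.032, -0.025]), (-0.03, [0.024, -0.029]), (-0.015, [0.015, -0.033]), (0, [0.007, -0.037]), (0.011, [0.001, -0.04])]
(150, 255) [(-0.06, [0.04, -0.028]), (-0.045, [0.032, -0.033]), (-0.03, [0.024, -0.039]), (-0.015, [0.015, -0.045]), (0, [0.007, -0.05]), (0.011, [0.001, -0.054])]
(165, 375) [(-0.06, [0.001, -0.027]), (-0.045, [-0.015, -0.033]), (-0.03, [-0.032, -0.039]), (-0.015, [-0.048, -0.044]), (0, [-0.064, -0.05]), (0.011, [-0.076, -0.054])]
```

The knuckles stick out about 20 mm beyond the fingers, 60 mm above the TCP. I'll go in lower and press on the lower half of the button, fully open, so the knuckles pass under the roll's widest point.

Request:
step_arm(
  offset=[
    [0,0,0.03],
    [0,-0.01,0.05],
    [0,-0.025,0.06],
    [0,-0.042,0.06],
    [0,-0.042,0.06],
    [0,-0.042,0.06],
  ],
  spin=[0,0,0,0,0,0],
  grip=[1,1,1,1,1,1],
)

```text
clock: 9.15
eef_pos: [0.5571, 0.2067, 0.1043]
tcp_rot: [[0.733, -0.68, 0.0], [-0.68, -0.733, -0.0], [0.0, -0.0, -1.0]]
wrist_force: [-1.1, -0.3, -0.0]
finger_gap: 0.0854
grip_force: 0.0
```

```bash
cat >> h.py <<'E'
def off(b):
    s=telemetry.get_state();d=s['eef_pos']-np.array(b);print('t',round(s['clock'],2),'out',(d[:2]@[-.679,-.7335]).round(4),'row',(d[:2]@[.7335,-.679]).round(4),'z',s['eef_pos'][2].round(4),'F out,row,z',np.round([s['wrist_force'][:2]@[-.679,-.7335],s['wrist_force'][:2]@[.7335,-.679],s['wrist_force'][2]],2))
E
python3 - <<'E'
from h import *
off([.600,.2535,.0935])
E
```

```text
t 9.15 out 0.0634 row 0.0003 z 0.1043 F out,row,z [ 1.01 -0.6  -0.03]
```

Request:
step_arm(
  offset=[
    [0,0,0.005],
    [0,0,0.01],
    [0,0,0.01],
  ],
  spin=[0,0,0],
  grip=[1,1,1],
)

```text
clock: 9.4
eef_pos: [0.5562, 0.206, 0.1]
tcp_rot: [[0.733, -0.68, -0.001], [-0.68, -0.733, -0.0], [-0.0, 0.0, -1.0]]
wrist_force: [-1.0, -0.3, -1.0]
finger_gap: 0.0852
grip_force: 0.0
```

Request:
step_arm(
  offset=[
    [0,0,0.005],
    [0,0,0.01],
    [0,0,0.01],
  ],
  spin=[0,0,0],
  grip=[1,1,1],
)

```text
clock: 9.65
eef_pos: [0.5562, 0.2059, 0.0958]
tcp_rot: [[0.733, -0.68, -0.001], [-0.68, -0.733, -0.0], [-0.0, 0.001, -1.0]]
wrist_force: [0.1, -0.8, -0.2]
finger_gap: 0.0853
grip_force: 0.0
```

Request:
step_arm(
  offset=[
    [0,0,0.005],
    [0,0,0.005],
    [0,0,0.005],
  ],
  spin=[0,0,0],
  grip=[1,1,1],
)

```text
clock: 9.9
eef_pos: [0.5564, 0.206, 0.0942]
tcp_rot: [[0.733, -0.68, -0.0], [-0.68, -0.733, -0.0], [-0.0, 0.0, -1.0]]
wrist_force: [-0.1, -0.1, 0.4]
finger_gap: 0.0854
grip_force: 0.0
```

Request:
step_arm(
  offset=[
    [0,-0.005,0],
    [0,-0.01,0],
    [0,-0.01,0],
  ],
  spin=[0,0,0],
  grip=[1,1,1],
)

```text
clock: 10.15
eef_pos: [0.5583, 0.2083, 0.0936]
tcp_rot: [[0.733, -0.68, -0.003], [-0.68, -0.733, -0.002], [-0.001, 0.003, -1.0]]
wrist_force: [-2.8, -2.5, -1.0]
finger_gap: 0.0853
grip_force: 2.0
```

Request:
step_arm(
  offset=[
    [0,0,0.005],
    [0,0,0.01],
    [0,0,0.01],
  ],
  spin=[0,0,0],
  grip=[1,1,1],
)

```text
clock: 10.4
eef_pos: [0.5593, 0.2094, 0.0903]
tcp_rot: [[0.733, -0.68, 0.0], [-0.68, -0.733, 0.001], [-0.0, -0.001, -1.0]]
wrist_force: [-3.8, -0.9, 2.3]
finger_gap: 0.0853
grip_force: 2.1
```

```bash
python3 - <<'E'
from h import *
off([.600,.2535,.0935])
E
```

```text
t 10.4 out 0.06 row 0.0001 z 0.0903 F out,row,z [ 3.24 -2.19  2.27]
```

Request:
step_arm(
  offset=[
    [0,0,0.005],
    [0,0,0.005],
    [0,0,0.005],
  ],
  spin=[0,0,0],
  grip=[1,1,1],
)

```text
clock: 10.65
eef_pos: [0.5598, 0.2095, 0.0889]
tcp_rot: [[0.733, -0.68, 0.002], [-0.68, -0.733, 0.001], [0.001, -0.002, -1.0]]
wrist_force: [-3.0, 0.3, 4.0]
finger_gap: 0.0854
grip_force: 2.1
```

```bash
python3 - <<'E'
from h import *
off([.600,.2535,.0935])
im=snap('wrist','w8.png')
cv2.imwrite('pics/w8c.png',np.clip(cv2.resize(im[180:384,40:240],(588,600),interpolation=cv2.INTER_CUBIC)[:,:,::-1]*1.8,0,255).astype(np.uint8))
E
```

```text
t 10.65 out 0.0596 row 0.0004 z 0.0889 F out,row,z [ 1.8  -2.41  3.99]
```

View pics/w8c.png

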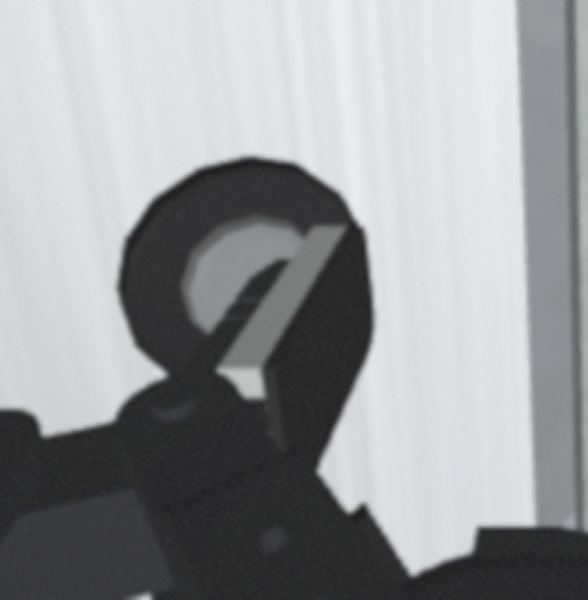

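The finger's tip is on the lower half of the small button (disc at about crop (245,280)). I'll keep pressing and watch for the force to rise sharply at the stop.

Request:
step_arm(
  offset=[
    [0,0,0.003],
    [0,0,0.005],
    [0,0,0.005],
  ],
  spin=[0,0,0],
  grip=[1,1,1],
)

```text
clock: 10.95
eef_pos: [0.5601, 0.2096, 0.0881]
tcp_rot: [[0.734, -0.679, 0.003], [-0.679, -0.734, 0.001], [0.001, -0.003, -1.0]]
wrist_force: [-5.6, -0.9, 11.1]
finger_gap: 0.0855
grip_force: 5.5
```

Request:
step_arm(
  offset=[
    [0,0,0.003],
    [0,0,0.005],
    [0,0,0.005],
  ],
  spin=[0,0,0],
  grip=[1,1,1],
)

```text
clock: 11.2
eef_pos: [0.5602, 0.2097, 0.0877]
tcp_rot: [[0.734, -0.679, 0.004], [-0.679, -0.734, 0.002], [0.002, -0.004, -1.0]]
wrist_force: [-10.5, -0.9, 18.4]
finger_gap: 0.0854
grip_force: 9.6
```

```bash
python3 - <<'E'
from h import *
off([.600,.2535,.0935])
E
```

```text
t 11.2 out 0.0591 row 0.0006 z 0.0877 F out,row,z [ 7.81 -7.12 18.38]
```

Request:
step_arm(
  offset=[
    [0,0,-0.008],
    [0,0,-0.012],
    [0,0,-0.012],
  ],
  spin=[0,0,0],
  grip=[1,1,1],
)

```text
clock: 11.45
eef_pos: [0.5596, 0.209, 0.0895]
tcp_rot: [[0.733, -0.68, 0.001], [-0.68, -0.733, 0.0], [0.001, -0.001, -1.0]]
wrist_force: [-1.6, -0.2, 3.8]
finger_gap: 0.0851
grip_force: 1.9
```

Request:
step_arm(
  offset=[
    [0,0,-0.004],
    [0,0,-0.004],
    [0,0,-0.004],
  ],
  spin=[0,0,0],
  grip=[1,1,1],
)

```text
clock: 11.7
eef_pos: [0.5593, 0.2087, 0.0903]
tcp_rot: [[0.733, -0.68, -0.0], [-0.68, -0.733, -0.0], [0.0, 0.0, -1.0]]
wrist_force: [-1.7, -1.3, 3.1]
finger_gap: 0.0854
grip_force: 1.6
```

Request:
step_arm(
  offset=[
    [0,0,-0.004],
    [0,0,-0.004],
    [0,0,-0.004],
  ],
  spin=[0,0,0],
  grip=[1,1,1],
)

```text
clock: 11.95
eef_pos: [0.5589, 0.2085, 0.0918]
tcp_rot: [[0.733, -0.68, -0.001], [-0.68, -0.733, -0.001], [-0.0, 0.002, -1.0]]
wrist_force: [-0.5, -2.9, 1.1]
finger_gap: 0.0853
grip_force: 1.5
```

Request:
step_arm(
  offset=[
    [0,0,-0.004],
    [0,0,-0.004],
    [0,0,-0.004],
  ],
  spin=[0,0,0],
  grip=[1,1,1],
)

```text
clock: 12.2
eef_pos: [0.5586, 0.2083, 0.0932]
tcp_rot: [[0.733, -0.68, -0.002], [-0.68, -0.733, -0.001], [-0.0, 0.002, -1.0]]
wrist_force: [-0.8, -4.1, -2.1]
finger_gap: 0.0853
grip_force: 2.2
```

Request:
step_arm(
  offset=[
    [0,0,-0.004],
    [0,0,-0.004],
    [0,0,-0.004],
  ],
  spin=[0,0,0],
  grip=[1,1,1],
)

```text
clock: 12.45
eef_pos: [0.5582, 0.2082, 0.0946]
tcp_rot: [[0.733, -0.68, -0.003], [-0.68, -0.733, -0.002], [-0.001, 0.003, -1.0]]
wrist_force: [-1.9, -6.1, -2.2]
finger_gap: 0.0852
grip_force: 2.6
```

The stop came at about 4 N and the button followed the finger back up, so the small button was pressed fully and released. Now I'll move out and over to the large button.

Request:
step_arm(
  offset=[
    [0,0.03,-0.01],
    [0,0.05,-0.03],
    [0.05,0.05,-0.03],
    [0.12,0.05,-0.03],
    [0.2,0.05,-0.03],
    [0.225,0.05,-0.03],
    [0.225,0.05,-0.03],
    [0.225,0.05,-0.03],
  ],
  spin=[0,0,0,0,0,0,0,0],
  grip=[1,1,1,1,1,1,1,1],
)

```text
clock: 13.12
eef_pos: [0.612, 0.1332, 0.1084]
tcp_rot: [[0.732, -0.681, 0.002], [-0.681, -0.732, 0.001], [0.0, -0.002, -1.0]]
wrist_force: [-0.5, 0.7, -0.1]
finger_gap: 0.0856
grip_force: 0.0
```

```bash
python3 - <<'E'
from h import *
off([.667,.1915,.0935])
E
```

```text
t 13.12 out 0.0801 row -0.0008 z 0.1084 F out,row,z [-0.15 -0.85 -0.09]
```

Inwards 12 mm to 68 mm out, then down.

Request:
step_arm(
  offset=[
    [0,-0.015,0],
    [0,-0.03,0.01],
    [0,-0.03,0.025],
    [0,-0.03,0.035],
    [0,-0.03,0.035],
    [0,-0.03,0.035],
  ],
  spin=[0,0,0,0,0,0],
  grip=[1,1,1,1,1,1],
)

```text
clock: 13.62
eef_pos: [0.6192, 0.142, 0.0932]
tcp_rot: [[0.734, -0.68, -0.001], [-0.68, -0.734, -0.001], [-0.0, 0.001, -1.0]]
wrist_force: [-1.6, 0.0, 1.5]
finger_gap: 0.0854
grip_force: 0.8
```

Request:
step_arm(
  offset=[
    [0,0,0.005],
    [0,0,0.01],
    [0,0,0.01],
  ],
  spin=[0,0,0],
  grip=[1,1,1],
)

```text
clock: 13.87
eef_pos: [0.6201, 0.142, 0.0896]
tcp_rot: [[0.733, -0.68, 0.001], [-0.68, -0.733, 0.0], [0.0, -0.001, -1.0]]
wrist_force: [-0.2, -0.5, 3.2]
finger_gap: 0.0856
grip_force: 1.4
```

Request:
step_arm(
  offset=[
    [0,0,0.005],
    [0,0,0.005],
    [0,0,0.005],
  ],
  spin=[0,0,0],
  grip=[1,1,1],
)

```text
clock: 14.12
eef_pos: [0.6202, 0.1419, 0.0879]
tcp_rot: [[0.733, -0.68, 0.001], [-0.68, -0.733, 0.0], [0.001, -0.001, -1.0]]
wrist_force: [0.7, -0.1, 3.8]
finger_gap: 0.0855
grip_force: 1.7
```

```bash
python3 - <<'E'
from h import *
off([.667,.1915,.0935])
E
```

```text
t 14.12 out 0.0681 row -0.0007 z 0.0879 F out,row,z [-0.34  0.58  3.82]
```

Request:
step_arm(
  offset=[
    [0,0,0.003],
    [0,0,0.005],
    [0,0,0.005],
  ],
  spin=[0,0,0],
  grip=[1,1,1],
)

```text
clock: 14.37
eef_pos: [0.6201, 0.142, 0.0856]
tcp_rot: [[0.733, -0.68, 0.001], [-0.68, -0.733, 0.0], [0.0, -0.001, -1.0]]
wrist_force: [0.7, 0.5, 5.3]
finger_gap: 0.0855
grip_force: 1.9
```

Request:
step_arm(
  offset=[
    [0,0,0.003],
    [0,0,0.005],
    [0,0,0.005],
  ],
  spin=[0,0,0],
  grip=[1,1,1],
)

```text
clock: 14.62
eef_pos: [0.6205, 0.1421, 0.085]
tcp_rot: [[0.734, -0.68, 0.002], [-0.68, -0.734, 0.0], [0.001, -0.002, -1.0]]
wrist_force: [-2.3, -1.6, 10.0]
finger_gap: 0.0853
grip_force: 4.5
```

Request:
step_arm(
  offset=[
    [0,0,0.003],
    [0,0,0.005],
    [0,0,0.005],
  ],
  spin=[0,0,0],
  grip=[1,1,1],
)

```text
clock: 14.87
eef_pos: [0.6207, 0.1421, 0.0845]
tcp_rot: [[0.734, -0.679, 0.004], [-0.679, -0.734, 0.001], [0.002, -0.003, -1.0]]
wrist_force: [-5.2, -1.4, 16.3]
finger_gap: 0.0853
grip_force: 7.6
```

Request:
step_arm(
  offset=[
    [0,0,-0.01],
    [0,0,-0.02],
    [0,0,-0.03],
    [0,0,-0.04],
    [0,0.03,-0.05],
    [0,0.08,-0.06],
    [0,0.15,-0.08],
    [0,0.18,-0.15],
  ],
  spin=[0,0,0,0,0,0,0,0],
  grip=[1,1,1,1,1,1,1,1],
)

```text
clock: 15.53
eef_pos: [0.5652, 0.0869, 0.1369]
tcp_rot: [[0.732, -0.681, -0.012], [-0.681, -0.732, -0.002], [-0.007, 0.009, -1.0]]
wrist_force: [1.3, 0.5, 0.5]
finger_gap: 0.0852
grip_force: 0.0
```

Request:
step_arm(
  offset=[
    [0,0.05,-0.1],
    [0,0.1,-0.2],
    [0,0.1,-0.2],
    [0,0.1,-0.2],
  ],
  spin=[0,0,0,0],
  grip=[1,1,1,1],
)

```text
clock: 15.87
eef_pos: [0.5441, 0.0594, 0.2253]
tcp_rot: [[0.733, -0.68, 0.007], [-0.68, -0.733, 0.003], [0.003, -0.006, -1.0]]
wrist_force: [0.8, 0.2, -1.2]
finger_gap: 0.085
grip_force: 0.0
```

```bash
python3 - <<'E'
from h import *
go([.5,.1,.2]); a=snap('top','top9.png');c=cam('top9.png')
import h
c,o=tubefit('top9.png',(285,325,8),True)
hsv=cv2.cvtColor(cv2.imread('pics/top9.png'),cv2.COLOR_BGR2HSV).astype(float)
for k in (290,297,304,311,318):
    v=hsv[140:190,k,2];s=hsv[140:190,k,1]
    m=np.where(v>90)[0]; x0=silx(c,[(k,140+m[0]-.5),(k,140+m[-1]+.5)]) if len(m) else None
    l=[140+i+(75-s[i])/(s[i+1]-s[i]) for i in range(49) if (s[i]-75)*(s[i+1]-75)<0 and min(v[i:i+2])>80]
    print(k,x0,np.round(l,1),[cylang(c,(k,q),x0[0]) for q in l] if x0 else '')
d=cv2.absdiff(cv2.imread('pics/top0.png'),cv2.imread('pics/top9.png')).max(2)>50
n,_,st,_=cv2.connectedComponentsWithStats(d.astype(np.uint8)); print(st[1:][st[1:,4]>40])
E
```

```text
t 15.87 tcp [0.5441 0.0594 0.2253] yaw -132.88 F [ 0.76  0.16 -1.22] gap 0.085 -> offset [-0.1501  0.001   0.0627] spin 0
290 (np.float64(0.5704327714768956), np.float64(0.0010885278363460121)) [151.9 166.6] [np.float64(40.54398928374945), np.float64(-48.72768307097191)]
297 (np.float64(0.5699065854384483), np.float64(0.0010733160548241742)) [151.7 166.4] [np.float64(42.61162444953892), np.float64(-47.31304665350323)]
304 (np.float64(0.570758893558587), np.float64(-0.001698263617808518)) [151.7 166.2] [np.float64(38.16012919456788), np.float64(-49.5483515540477)]
311 (np.float64(0.5702328408314458), np.float64(-0.0017125017139840715)) [151.6 166.2] [np.float64(38.99548771931472), np.float64(-49.99060260616578)]
318 (np.float64(0.5697070990102133), np.float64(-0.0017267422835964483)) [] []
[[   20    65   194   319 18096]
 [  180   127    62    54   984]
 [  269   149    66    18  1037]
 [  367   157    94   138  5648]
 [   17   159    16    35    54]
 [  269   167    67    20  1092]
 [  120   207    49    80  1817]
 [  405   231   107   138  1418]
 [  387   270    18    24   224]
 [  454   294    16     8    73]
 [  505   295     7    13    48]
 [  377   296    62    44  1130]
 [  159   301   232    83  7771]
 [  417   311    95    73  1859]
 [  456   346    56    38   917]
 [  350   350    62    34  1197]
 [  282   368    10    16    69]
 [  242   371    25    13   147]]
```

```bash
python3 -c "
from cell import robot; print(robot.job_done())"
```

```text
the job is handed in; nothing more can be done
None
```

I handed in the job: the tube lies still with its label about 3° off straight up, left so to keep the order, and the small then the large button were pressed to the stop and let up. The gripper briefly touched the film roll at about 15 N; the square button was not touched.

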